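Close the socket case

TASK

The pliers were left lying across the open socket case: pick them up and lay them flat inside the plywood tool tray. Then take the case's loose steel lid by its handle and set it gently on the case so that its lip drops inside the rim and it sits fully down, level and square. Leave the case where it stands, and do not disturb the jar, can, funnel, mug or level.

Things in the scene. Friction and masses are not known exactly. Their poses are not given: they have to be found in the camera images.
- case: Open stainless steel socket case, 180 (its x) x 120 (its y) x 60 high, walls 5 thick, opening 170 x 110; sockets inside end 34 above its underside. Black plate with a red press-button on its -x end. 1.6 kg, loose on the bench. Origin: centre of its underside, z up.
- case_rim (a point): Centre of the case's opening, level with the top of its rim (60 above the case's origin); axes as the case.
- lid: Loose steel lid lying right way up, 0.4 kg: plate 186 (its x) x 126 (y) x 4, a dark tapered lip 12 deep below it (164 x 104 at the plate, 154 x 94 at its foot), a black bar handle along its x on top. Fits either way round. Origin: centre of the plate's underside, the face that rests on the rim: 12 above the bench at the start, at case_rim when seated. z up.
- lid_handle (a point): Centre of the lid's handle bar, 31 above the lid's origin; bar 106 long (lid's x), 16 wide (lid's y), 14 high, with a 20 high gap between it and the plate, held by posts at 46 either side.
- pliers: Long-nosed pliers with red handles, 0.22 kg, 180 long, 54 wide at the handles, 12 thick, lying flat across the open case on its two long walls, 60 above the bench. Origin: underside, centre of the dark steel joint block (44 long x 24 wide), near the balance point; nose ends at x +80, handles at x -100. Grip the joint block across its y.
- tray: Open plywood tool tray fixed to the bench, 220 (its x) x 130 (its y) x 40 high, walls and floor 6 thick, empty. Origin: centre of its underside.
- jar: Small closed glass jar, 64 diameter, 75 high, standing. Leave alone. Origin: centre of its underside.
- can: Green can with a yellow label, 58 diameter, 120 high, standing. Leave alone. Origin: centre of its underside.
- funnel: Blue plastic funnel standing on its mouth, spout up, 68 diameter, 105 high. Leave alone. Origin: centre of its underside.
- mug: White cup, 66 diameter, 85 high. Leave alone. Origin: centre of its underside.
- level: Aluminium level, 200 (its x) x 24 x 48 high, beyond the other things. Leave alone. Origin: centre of its underside.

How it is judged:
On the way:
1. the pliers lie flat inside the tray, let go, before the lid is set on the case (x of pliers in the frame of tray between -0.095 and 0.095 m and y of pliers in the frame of tray between -0.055 and 0.055 m and z of pliers in the frame of tray below 0.02 m and (angle between pliers's own z axis and vertical below 0.15 rad or angle between pliers's own z axis and vertical above 2.99159 rad) and contact force between pliers and the fingers below 0.1 N and linear speed of pliers below 0.03 m/s and distance between lid and case_rim above 0.015 m), for 0.2 s.
At the end, for the whole second after the job is handed in: Lid at rest on the case: seating face within 3 mm of rim height, centred within 7 mm, square within 0.06 rad (either way round), level within 0.03 rad; case upright, within 30 mm of its start; pliers at rest flat inside the tray, joint 10 mm clear of the sides, under 20 mm above its underside (z of lid in the frame of case_rim between -0.003 and 0.0025 m and horizontal distance between lid and case_rim below 0.007 m and angle between the x axis of lid and the x axis of case, either way round below 0.06 rad and angle between each of lid, case's own z axis and vertical below 0.03 rad and x of pliers in the frame of tray between -0.095 and 0.095 m and y of pliers in the frame of tray between -0.055 and 0.055 m and z of pliers in the frame of tray below 0.02 m and (angle between pliers's own z axis and vertical below 0.15 rad or angle between pliers's own z axis and vertical above 2.99159 rad) and linear speed of each of lid, pliers, case below 0.02 m/s and distance of case from where it was at the start of the episode below 0.03 m); the robot touches nothing.
It fails at once if the lid is banged or pressed hard on the case (over 50 N) (contact force between lid and case above 50 N).
It fails at once if the case is shoved more than 30 mm (distance of case from where it was at the start of the episode above 0.03 m).
It fails at once if a bystander (jar, can, funnel, mug, level) is moved more than 25 mm or an upright one tipped (distance of any of jar, can, funnel, mug, level from where it was at the start of the episode above 0.025 m or angle between any of jar, can, funnel, mug's own z axis and vertical above 0.3 rad).
It also fails if it takes over 70 s, if anything falls off the work surface, if the arm or the gripper's body presses on something with over 40 N, if the wrist force passes 120 N, or if a joint passes its speed limit or range.

ROBOT

A 6-joint arm with a two-finger parallel gripper is mounted at the origin on the work surface. World frame = base frame: x ahead of the robot, y to its left, z up, the work surface at z = 0. Lengths are in m, angles in rad, forces in N, time in s.
With the tool pointing down it reaches from about 0.3 to 0.875 m from the base axis. Payload 6.4 kg.
Tool frame: the origin (TCP) lies midway between the tips of the shut fingers; the grasp point (between the pads) lies 19 mm behind it; z points along the fingers, y is the line along which they close (so a half turn about z gives the same grasp; the last joint's range is limited). The gripper opens to 85 mm and grips with 20 to 120 N. Pads are 22 mm wide; open, the fingers measure 114 mm over their backs; the gripper's body (76 mm by 85 mm) begins 54 mm behind the grasp point. The pads swing forward as they close: fully open they stand 13 mm farther back than shut.
Start: joints at [1.082, 0.181, 1.607, -0, 1.354, -0.206], TCP at [0.16, 0.552, 0.231] pointing down, gripper open.
Joint ranges: [-2.99, 2.99], [-0.89, 2.07], [0.3, 2.58], [-1.14, 4.28], [0, 2.63], [-3.12, 3.12]. Speed limits (rad/s): [2.57, 2.57, 3.01, 3.14, 3.14, 3.14].

INTERFACE

Orientations are given as a unit quaternion [w, x, y, z].
In Python, from bench import ctrl, vision, workorder gives the robot as it stands. The module is installed in compiled form; this text tells all that it offers.
- The arm moves only by the tool servo_tool, never from a script. Its argument "steps" is a list of rows, each an object of numbers: "dx", "dy", "dz": the shift along the world's x, y, z as a fraction of full scale; "wx", "wy", "wz": the turn, a rotation vector about the world's x, y, z as a fraction of full scale. A call has exactly 5 rows; each row is the pose to reach, as a shift and turn from the pose commanded when the call began, turning the shorter way round; what a row does not reach only later rows make up. Full scale, the value 1, is 100 mm for a shift and pi rad for a turn. A row lasts 1/12 s, in which the tool goes at most 41.7 mm and 7.16 degrees, less where a joint would pass 70% of its speed; a pose out of reach is approached as far as the arm can. A call with a number of a shift or a turn outside -1 to 1 is refused whole. A call with a gripper value outside its range is refused whole. "jaw" is the opening, from 0 (shut) to 1 (fully open), set as the call begins (left out, the last holds). The fingers move at their own pace and stop on an object; the grip force is fixed at half the most. Time passes only in rows, so rows that repeat a pose let the fingers close, or fill a call up. It gives the time, the measured TCP pose, the force, the opening and the grip force at its end, in the units of the state.
- ctrl.get_obs(): the state, without advancing time (a new reading comes with each control period).
- vision.camera(name): name is "scene" or "top" or "wrist"; returns a dict with "frame" (384x512x3 uint8, red, green, blue), "vfov" (degrees; the focal length in pixels is half the picture's height over the tangent of half this angle, whatever the lens; pixels are square), "cx", "cy" (the principal point, pixels), "camera_from_world" (4x4, takes a point from world to camera coordinates). Camera axes: x right, y up, looking along -z (the intrinsics and any distortion apply to the point x, -y, -z); pixel columns grow to the right and rows downward; lengths in m; the calibration is good to about 2 mm. A picture is of the moment at which its call begins. There is no depth.
- workorder.hand_in(): hands the job in; it is judged then, once.
The state is a dict: "time_s": time; "q": joint angles; "dq": joint speeds; "joint_efforts": joint torques, N m; "eef_pos": TCP position; "eef_rot": TCP orientation; "wrist_force": force on the tool from outside, world axes, zero at the start; "torque": the same for the moment, N m; "opening": opening from 0.0 (shut) to 1.0 (fully open); "grasp_force": force on a finger pad.
Only numpy, scipy, OpenCV 4.12 (cv2) and the standard library are available. Lean on these libraries where they do the work, as an engineer would, in place of code of your own. Each camera call takes 0.05 s, during which the arm holds its last target. There are 200 camera calls.

## Working session

There is one attempt and no reset: what is moved stays moved. The work goes in short steps, Python scripts to look and compute and a tool call to move; the robot and the scene stay as the last step left them, time stands still between calls to the robot, and variables do not carry over. Pictures are saved under pics/ and viewed, at most 10 in all, crops included, and the job is handed in when it is done.

Besides the shell and the picture viewer there is one more tool, called after "Call:" as name([rows], argument=value, ...), one row to a line, values as JSON. servo_tool: Moves the arm, as the interface text tells. Its arguments: {"type":"object","properties":{"steps":{"type":"array","items":{"type":"object","properties":{"dx":{"type":"number"},"dy":{"type":"number"},"dz":{"type":"number"},"wx":{"type":"number"},"wy":{"type":"number"},"wz":{"type":"number"}}}},"jaw":{"type":"number"}},"required":["steps"]}

```bash
mkdir -p pics; python3 - <<'E'
from bench import ctrl, vision
import cv2, numpy as np, pickle
d={}
for n in ("scene","top"):
    c=vision.camera(n); d[n]=c
    cv2.imwrite(f"pics/{n}0.png",c["frame"][:,:,::-1])
    print(n,{k:(np.round(v,4).tolist() if k=="camera_from_world" else v) for k,v in c.items() if k!="frame"})
pickle.dump(d,open("d0.pkl","wb"))
o=ctrl.get_obs();print(o["eef_pos"],o["eef_rot"],o["time_s"])
E
```

```text
scene {'vfov': 54.231728672611084, 'cx': 254.7126575202075, 'cy': 189.08270098694297, 'camera_from_world': [[0.7082, 0.706, 0.0097, -0.4262], [-0.5399, 0.5325, 0.6519, 0.2847], [0.455, -0.4669, 0.7583, -1.2281], [0.0, 0.0, 0.0, 1.0]]}
top {'vfov': 52.04129697861281, 'cx': 259.4866774685693, 'cy': 188.0027595103577, 'camera_from_world': [[-0.0029, -0.9999, 0.0126, 0.0064], [0.9978, -0.002, 0.0668, -0.6254], [-0.0667, 0.0128, 0.9977, -1.042], [0.0, 0.0, 0.0, 1.0]]}
[0.16018591 0.55171566 0.23047271] [-2.63227722e-04  1.40908016e-01  9.90022381e-01 -7.39134787e-04] 0.1
```

View pics/top0.png

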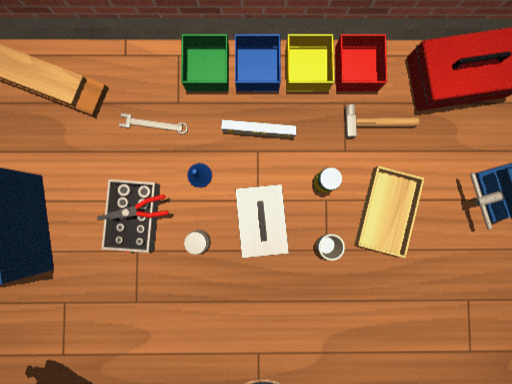

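View pics/scene0.png

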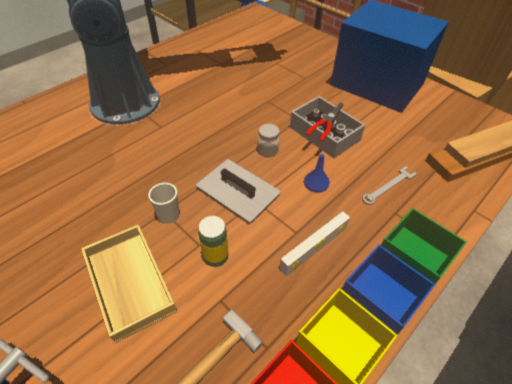

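The top view shows the case near (130,216) with the pliers across it, nose left at (98,217) and red handles right at (170,207). The lid is at (262,221), the tray at (391,212), the jar at (196,243), the funnel at (199,176), the mug at (330,247) and the can at (329,181). A tall blue box stands to the left of the case.

```bash
cat > h.py <<'E'
import numpy as np, cv2
def K(c):
    f=c["frame"].shape[0]/2/np.tan(np.radians(c["vfov"])/2); return f,c["cx"],c["cy"]
def cast(c,px,z):
    f,cx,cy=K(c); T=np.array(c["camera_from_world"]); R=T[:3,:3]; o=-R.T@T[:3,3]
    px=np.atleast_2d(np.array(px,float))
    d=np.c_[(px[:,0]-cx)/f,-(px[:,1]-cy)/f,-np.ones(len(px))]@R
    return o+d*((z-o[2])/d[:,2])[:,None]
def proj(c,P):
    f,cx,cy=K(c); T=np.array(c["camera_from_world"]); p=np.atleast_2d(P)@T[:3,:3].T+T[:3,3]
    return np.c_[cx-f*p[:,0]/p[:,2],cy+f*p[:,1]/p[:,2]]
def rect(pts):
    """min-area rect of world xy points: centre, long side, short side, yaw of the long side"""
    (x,y),(w,h),a=cv2.minAreaRect(np.array(pts[:,:2]*1000,np.float32)); a=np.radians(a)
    if w<h: w,h,a=h,w,a+np.pi/2
    return np.round([x,y,w,h],1),round((a+np.pi/2)%np.pi-np.pi/2,4)
def blob(m,seed=None):
    cs,_=cv2.findContours(m.astype(np.uint8),cv2.RETR_EXTERNAL,cv2.CHAIN_APPROX_NONE)
    if seed is not None: cs=[k for k in cs if cv2.pointPolygonTest(k,seed,False)>=0] or cs
    return max(cs,key=cv2.contourArea)[:,0,:]
E
python3 - <<'E'
from h import *; import pickle
d=pickle.load(open("d0.pkl","rb")); c=d["top"]; im=c["frame"]
hsv=cv2.cvtColor(im,cv2.COLOR_RGB2HSV); H,S,V=[hsv[...,i].astype(int) for i in range(3)]
def win(m,x0,x1,y0,y1):
    o=np.zeros_like(m); o[y0:y1,x0:x1]=m[y0:y1,x0:x1]; return o
lid=blob(win((S<70)&(V>130),225,300,175,270)); print("lid",rect(cast(c,lid,.016)))
han=blob(win(V<80,240,285,190,255)); print("handle",rect(cast(c,han,.05)))
ry=blob(win((H>14)&(S>60)&(V>130)&(H<40),352,430,160,262)); print("tray",rect(cast(c,ry,.04)))
cs=blob(win(cv2.morphologyEx(((S<90)|(H<3)|(H>176)).astype(np.uint8),cv2.MORPH_CLOSE,np.ones((3,3)))>0,90,160,176,256)); print("case",rect(cast(c,cs,.06)))
for n,m in (("lid",lid),("han",han),("tray",ry),("case",cs)): cv2.drawContours(im,[m.reshape(-1,1,2)],-1,(255,0,255),1) if n!="x" else 0
cv2.imwrite("pics/case1.png",cv2.resize(d["top"]["frame"][165:265,85:185,::-1],None,fx=6,fy=6,interpolation=cv2.INTER_CUBIC))
E
```

```text
lid (array([ 5.377e+02, -2.000e-01,  1.865e+02,  1.250e+02]), np.float64(0.0955))
handle (array([490.9,  -6.8,   3.7,   1.8]), np.float64(0.785))
tray (array([ 561.8, -344.3,  221.4,  130.7]), np.float64(-0.2639))
case (array([552.3, 343.2, 181.7, 155.8]), np.float64(-0.0762))
```

View pics/case1.png

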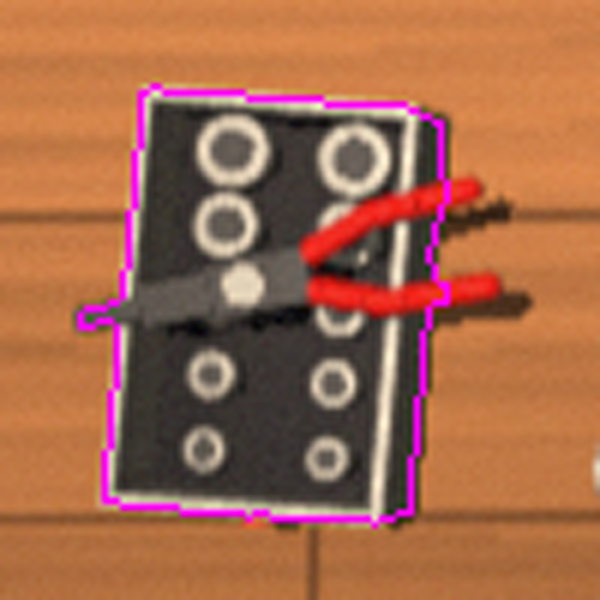

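The crop shows the case rim corners at about (147,93), (415,107), (377,518) and (107,503). The pliers' nose tip is at (82,318) and the handle ends at (475,188) and (495,288), crossing near mid-opening. Converting these to world coordinates.

```bash
python3 - <<'E'
from h import *; import pickle
d=pickle.load(open("d0.pkl","rb")); c=d["top"]
cr=lambda p:(np.array(p,float)+.5)/6-.5+[85,165]
q=cast(c,cr([(147,93),(415,107),(377,518),(107,503)]),.06); print("case",rect(q), q.mean(0))
p=cast(c,cr([(82,318),(475,188),(495,288),(307,268),(243,285)]),.068)
n=p[0];h=(p[1]+p[2])/2; v=n-h; print("pliers len",np.linalg.norm(v),"yaw",np.arctan2(v[1],v[0]),"org",n-v*80/180,"bolt",p[4],"split",p[3])
s=d["scene"]; im=s["frame"].copy()
pts=np.r_[q,[n-v*80/180],[n]]; lidc=np.array([[.5377,-.0002,.043]]); 
for u in proj(s,np.r_[pts,lidc]): cv2.circle(im,tuple(np.int32(np.round(u))),1,(0,255,255),-1)
cv2.imwrite("pics/chk.png",cv2.resize(im[80:230,180:390,::-1],None,fx=3.8,fy=3.8,interpolation=cv2.INTER_CUBIC))
# blue box top corners triangulate: right-front corner in top (42,176),(53,271)
print("box top-view at z=.2",cast(c,[(42,176),(53,271)],.2)[:,:2],"z=.0",cast(c,[(42,176),(53,271)],.0)[:,:2])
for nme,px,z in (("jar",(196,243),.075),("funnel",(199,176),.05)): print(nme,cast(c,[px],z)[0])
E
```

```text
case (array([553.1, 344.1, 178.5, 115.7]), np.float64(-0.0741)) [0.5529943  0.34424547 0.06      ]
pliers len 0.17401243855227913 yaw 1.7654450523587975 org [0.56225586 0.34193167 0.068     ] bolt [0.56113911 0.34979056 0.068     ] split [0.56831106 0.32271417 0.068     ]
box top-view at z=.2 [[0.64127733 0.49310334]
 [0.4313221  0.46197363]] z=.0 [[0.660979   0.60083377]
 [0.40337288 0.56263894]]
jar [0.48234627 0.16690111 0.075     ]
funnel [0.65538518 0.16410036 0.05      ]
```

View pics/chk.png

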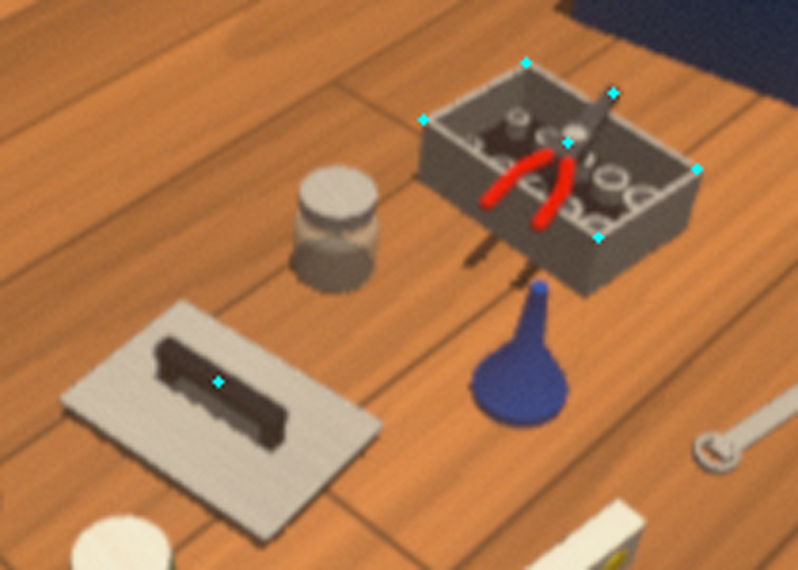

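The projected corners and points fall on the real rim corners, pliers and handle in the second view, with the jar and funnel clear of the path. Moving above the pliers now.

Call:
servo_tool([
  {"dx": 0.14, "dy": -0.2, "wz": -0.0174},
  {"dx": 0.28, "dy": -0.4, "wz": -0.0348},
  {"dx": 0.42, "dy": -0.6, "wz": -0.0522},
  {"dx": 0.56, "dy": -0.8, "wz": -0.0696},
  {"dx": 0.7, "dy": -1, "wz": -0.087},
], jaw=0.7)

```text
$.steps[0]: bad value
```

Call:
servo_tool([
  {"dx": 0.14, "dy": -0.2, "wz": -0.0174},
  {"dx": 0.28, "dy": -0.4, "wz": -0.0348},
  {"dx": 0.42, "dy": -0.6, "wz": -0.0522},
  {"dx": 0.56, "dy": -0.8, "wz": -0.0696},
  {"dx": 0.7, "dy": -1, "wz": -0.087},
])

```text
$.steps[0]: bad value
```

Call:
servo_tool([
  {"dx": 0.2, "wz": -0.0174},
  {"dx": 0.4, "wz": -0.0348},
  {"dx": 0.6, "wz": -0.0522},
  {"dx": 0.8, "wz": -0.0696},
  {"dx": 1, "wz": -0.087},
])

```text
$.steps[0]: bad value
```

Call:
servo_tool([
  {"dx": 0.2, "wz": -0.0174},
  {"dx": 0.4, "wz": -0.0348},
  {"dx": 0.6, "wz": -0.0522},
  {"dx": 0.8, "wz": -0.0696},
  {"dx": 1, "wz": -0.087},
])

```text
$.steps[0]: bad value
```

Call:
servo_tool([
  {"dx": 0.2, "dy": -0.02},
  {"dx": 0.4, "dy": -0.04},
  {"dx": 0.613, "dy": -0.067},
  {"dx": 0.613, "dy": -0.067},
  {"dx": 0.613, "dy": -0.067},
])

```text
$.steps[0]: bad value
```

Call:
servo_tool([
  {"dx": 0.14, "dy": -0.2, "dz": 0, "wx": 0, "wy": 0, "wz": -0.0174},
  {"dx": 0.28, "dy": -0.4, "dz": 0, "wx": 0, "wy": 0, "wz": -0.0348},
  {"dx": 0.42, "dy": -0.6, "dz": 0, "wx": 0, "wy": 0, "wz": -0.0522},
  {"dx": 0.56, "dy": -0.8, "dz": 0, "wx": 0, "wy": 0, "wz": -0.0696},
  {"dx": 0.7, "dy": -1, "dz": 0, "wx": 0, "wy": 0, "wz": -0.087},
], jaw=0.7)

```text
time_s: 0.52
eef_pos: [0.2306, 0.451, 0.2308]
eef_rot: [-0.0, 0.276, 0.961, -0.0]
wrist_force: [-0.7, 0.9, -0.5]
opening: 0.699
grasp_force: 0.0
```

Call:
servo_tool([
  {"dx": 0.14, "dy": -0.2, "dz": 0, "wx": 0, "wy": 0, "wz": -0.0174},
  {"dx": 0.28, "dy": -0.4, "dz": 0, "wx": 0, "wy": 0, "wz": -0.0348},
  {"dx": 0.42, "dy": -0.6, "dz": 0, "wx": 0, "wy": 0, "wz": -0.0522},
  {"dx": 0.56, "dy": -0.8, "dz": 0, "wx": 0, "wy": 0, "wz": -0.0696},
  {"dx": 0.7, "dy": -1, "dz": 0, "wx": 0, "wy": 0, "wz": -0.087},
])

```text
time_s: 0.93
eef_pos: [0.3007, 0.351, 0.231]
eef_rot: [-0.0, 0.404, 0.915, -0.0]
wrist_force: [0.7, -0.3, -0.6]
opening: 0.699
grasp_force: 0.0
```

Call:
servo_tool([
  {"dx": 0.2, "dy": 0, "dz": 0, "wx": 0, "wy": 0, "wz": -0.0174},
  {"dx": 0.4, "dy": 0, "dz": 0, "wx": 0, "wy": 0, "wz": -0.0348},
  {"dx": 0.6, "dy": 0, "dz": 0, "wx": 0, "wy": 0, "wz": -0.0522},
  {"dx": 0.8, "dy": 0, "dz": 0, "wx": 0, "wy": 0, "wz": -0.0696},
  {"dx": 1, "dy": 0, "dz": 0, "wx": 0, "wy": 0, "wz": -0.087},
])

```text
time_s: 1.35
eef_pos: [0.4012, 0.3518, 0.2309]
eef_rot: [-0.0, 0.525, 0.851, -0.0]
wrist_force: [-1.0, -0.0, -0.2]
opening: 0.704
grasp_force: 0.0
```

Call:
servo_tool([
  {"dx": 0.2, "dy": 0, "dz": 0, "wx": 0, "wy": 0, "wz": -0.0174},
  {"dx": 0.4, "dy": 0, "dz": 0, "wx": 0, "wy": 0, "wz": -0.0348},
  {"dx": 0.6, "dy": 0, "dz": 0, "wx": 0, "wy": 0, "wz": -0.0522},
  {"dx": 0.8, "dy": 0, "dz": 0, "wx": 0, "wy": 0, "wz": -0.0696},
  {"dx": 1, "dy": 0, "dz": 0, "wx": 0, "wy": 0, "wz": -0.087},
])

```text
time_s: 1.77
eef_pos: [0.5011, 0.352, 0.2306]
eef_rot: [-0.0, 0.636, 0.772, -0.001]
wrist_force: [0.2, 0.6, 1.1]
opening: 0.702
grasp_force: 0.0
```

Call:
servo_tool([
  {"dx": 0.2, "dy": -0.02, "dz": 0, "wx": 0, "wy": 0, "wz": 0},
  {"dx": 0.4, "dy": -0.04, "dz": 0, "wx": 0, "wy": 0, "wz": 0},
  {"dx": 0.61, "dy": -0.07, "dz": 0, "wx": 0, "wy": 0, "wz": 0},
  {"dx": 0.61, "dy": -0.07, "dz": 0, "wx": 0, "wy": 0, "wz": 0},
  {"dx": 0.61, "dy": -0.07, "dz": 0, "wx": 0, "wy": 0, "wz": 0},
])

```text
time_s: 2.18
eef_pos: [0.5617, 0.3446, 0.2302]
eef_rot: [-0.0, 0.636, 0.772, -0.001]
wrist_force: [0.1, 0.5, -1.2]
opening: 0.697
grasp_force: 0.0
```

Call:
servo_tool([
  {"dx": 0, "dy": 0, "dz": -0.2, "wx": 0, "wy": 0, "wz": 0},
  {"dx": 0, "dy": 0, "dz": -0.4, "wx": 0, "wy": 0, "wz": 0},
  {"dx": 0, "dy": 0, "dz": -0.6, "wx": 0, "wy": 0, "wz": 0},
  {"dx": 0, "dy": 0, "dz": -0.8, "wx": 0, "wy": 0, "wz": 0},
  {"dx": 0, "dy": 0, "dz": -1, "wx": 0, "wy": 0, "wz": 0},
])

```text
time_s: 2.6
eef_pos: [0.5599, 0.3456, 0.1303]
eef_rot: [-0.0, 0.635, 0.773, -0.0]
wrist_force: [-0.1, -0.0, 0.1]
opening: 0.702
grasp_force: 0.0
```

Call:
servo_tool([
  {"dx": 0, "dy": 0, "dz": -0.2, "wx": 0, "wy": 0, "wz": 0},
  {"dx": 0, "dy": 0, "dz": -0.4, "wx": 0, "wy": 0, "wz": 0},
  {"dx": 0, "dy": 0, "dz": -0.55, "wx": 0, "wy": 0, "wz": 0},
  {"dx": 0, "dy": 0, "dz": -0.7, "wx": 0, "wy": 0, "wz": 0},
  {"dx": 0, "dy": 0, "dz": -0.7, "wx": 0, "wy": 0, "wz": 0},
])

```text
time_s: 3.02
eef_pos: [0.5582, 0.3445, 0.0576]
eef_rot: [-0.002, 0.635, 0.773, -0.003]
wrist_force: [-0.2, 0.2, -0.3]
opening: 0.704
grasp_force: 0.0
```

Call:
servo_tool([
  {"dx": 0, "dy": 0, "dz": 0, "wx": 0, "wy": 0, "wz": 0},
  {"dx": 0, "dy": 0, "dz": 0, "wx": 0, "wy": 0, "wz": 0},
  {"dx": 0, "dy": 0, "dz": 0, "wx": 0, "wy": 0, "wz": 0},
  {"dx": 0, "dy": 0, "dz": 0, "wx": 0, "wy": 0, "wz": 0},
  {"dx": 0, "dy": 0, "dz": 0, "wx": 0, "wy": 0, "wz": 0},
], jaw=0)

```text
time_s: 3.43
eef_pos: [0.5624, 0.3457, 0.0632]
eef_rot: [0.001, 0.635, 0.773, 0.001]
wrist_force: [-1.5, -0.9, 5.7]
opening: 0.259
grasp_force: 59.4
```

Call:
servo_tool([
  {"dx": 0, "dy": 0, "dz": 0, "wx": 0, "wy": 0, "wz": 0},
  {"dx": 0, "dy": 0, "dz": 0, "wx": 0, "wy": 0, "wz": 0},
  {"dx": 0, "dy": 0, "dz": 0, "wx": 0, "wy": 0, "wz": 0},
  {"dx": 0, "dy": 0, "dz": 0, "wx": 0, "wy": 0, "wz": 0},
  {"dx": 0, "dy": 0, "dz": 0, "wx": 0, "wy": 0, "wz": 0},
])

```text
time_s: 3.85
eef_pos: [0.5625, 0.3457, 0.0632]
eef_rot: [0.001, 0.635, 0.773, 0.001]
wrist_force: [-1.0, -0.3, 6.9]
opening: 0.258
grasp_force: 59.4
```

Call:
servo_tool([
  {"dx": 0, "dy": 0, "dz": 0.1, "wx": 0, "wy": 0, "wz": 0},
  {"dx": 0, "dy": 0, "dz": 0.3, "wx": 0, "wy": 0, "wz": 0},
  {"dx": 0, "dy": 0, "dz": 0.5, "wx": 0, "wy": 0, "wz": 0},
  {"dx": 0, "dy": 0, "dz": 0.75, "wx": 0, "wy": 0, "wz": 0},
  {"dx": 0, "dy": 0, "dz": 1, "wx": 0, "wy": 0, "wz": 0},
])

```text
time_s: 4.27
eef_pos: [0.5608, 0.3448, 0.162]
eef_rot: [-0.0, 0.635, 0.772, -0.001]
wrist_force: [-0.2, 0.8, -1.7]
opening: 0.262
grasp_force: 59.0
```

Call:
servo_tool([
  {"dx": 0, "dy": 0, "dz": 0.2, "wx": 0, "wy": 0, "wz": 0},
  {"dx": 0, "dy": 0, "dz": 0.4, "wx": 0, "wy": 0, "wz": 0},
  {"dx": 0, "dy": 0, "dz": 0.6, "wx": 0, "wy": 0, "wz": 0},
  {"dx": 0, "dy": 0, "dz": 0.8, "wx": 0, "wy": 0, "wz": 0},
  {"dx": 0, "dy": 0, "dz": 0.9, "wx": 0, "wy": 0, "wz": 0},
])

```text
time_s: 4.68
eef_pos: [0.5622, 0.3455, 0.2548]
eef_rot: [0.001, 0.635, 0.772, 0.002]
wrist_force: [0.3, 0.1, -1.5]
opening: 0.258
grasp_force: 59.1
```

```bash
python3 - <<'E'
from bench import ctrl, vision
from h import *
import pickle
s=vision.camera("scene");t=vision.camera("top");w=vision.camera("wrist"); o=ctrl.get_obs(); print(o["eef_pos"],o["opening"],o["grasp_force"],o["wrist_force"])
pickle.dump(dict(scene=s,top=t),open("d1.pkl","wb"))
u=proj(s,o["eef_pos"])[0].astype(int)
a=s["frame"][max(0,u[1]-70):,max(0,u[0]-80):][:150,:200,::-1]
a=cv2.resize(a,(400,300)); b=cv2.resize(w["frame"][:,:,::-1],(400,300)); b2=cv2.resize(t["frame"][150:270,80:240,::-1],(400,300))
cv2.imwrite("pics/lift.png",np.vstack([np.hstack([a,b]),np.hstack([b2,b2*0])]))
E
```

```text
[0.56166669 0.34522653 0.25189972] 0.2537289743199952 59.0984183549881 [ 0.09912439 -0.17499725 -1.84895699]
```

View pics/lift.png

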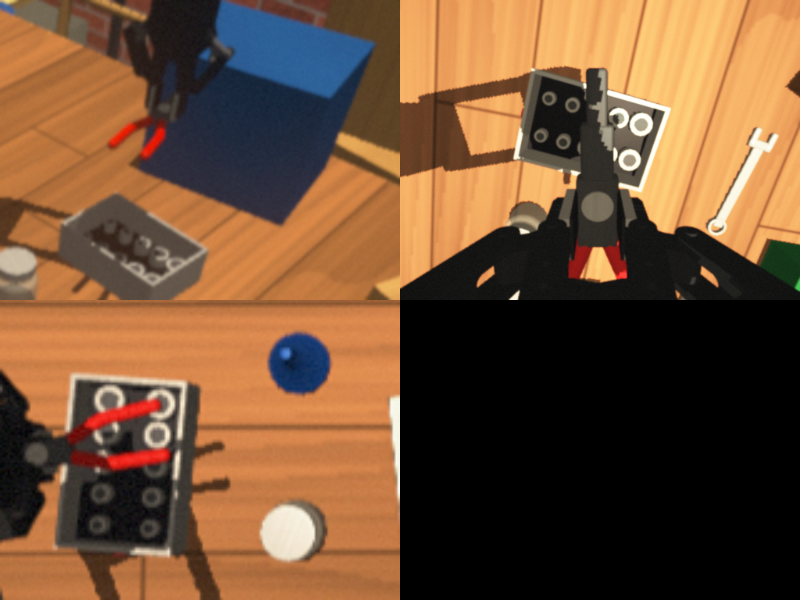

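The pliers are held centrally on the joint block by the bolt, and the case is undisturbed. Carrying them to the tray, turning on the way.

Call:
servo_tool([
  {"dx": 0, "dy": -0.1, "dz": 0, "wx": 0, "wy": 0, "wz": 0.01},
  {"dx": 0, "dy": -0.3, "dz": 0, "wx": 0, "wy": 0, "wz": 0.02},
  {"dx": 0, "dy": -0.5, "dz": 0, "wx": 0, "wy": 0, "wz": 0.03},
  {"dx": 0, "dy": -0.75, "dz": 0, "wx": 0, "wy": 0, "wz": 0.04},
  {"dx": 0, "dy": -0.98, "dz": 0, "wx": 0, "wy": 0, "wz": 0.05},
])

```text
time_s: 5.25
eef_pos: [0.5601, 0.246, 0.2487]
eef_rot: [-0.001, 0.572, 0.821, -0.002]
wrist_force: [0.1, 0.2, -2.4]
opening: 0.256
grasp_force: 59.1
```

Call:
servo_tool([
  {"dx": 0, "dy": -0.2, "dz": 0, "wx": 0, "wy": 0, "wz": 0.01},
  {"dx": 0, "dy": -0.4, "dz": 0, "wx": 0, "wy": 0, "wz": 0.02},
  {"dx": 0, "dy": -0.6, "dz": 0, "wx": 0, "wy": 0, "wz": 0.03},
  {"dx": 0, "dy": -0.8, "dz": 0, "wx": 0, "wy": 0, "wz": 0.04},
  {"dx": 0, "dy": -0.98, "dz": 0, "wx": 0, "wy": 0, "wz": 0.05},
])

```text
time_s: 5.67
eef_pos: [0.5602, 0.1479, 0.249]
eef_rot: [-0.001, 0.506, 0.863, -0.001]
wrist_force: [0.4, -0.6, -1.5]
opening: 0.259
grasp_force: 59.0
```

Call:
servo_tool([
  {"dx": 0, "dy": -0.2, "dz": 0, "wx": 0, "wy": 0, "wz": 0.01},
  {"dx": 0, "dy": -0.4, "dz": 0, "wx": 0, "wy": 0, "wz": 0.02},
  {"dx": 0, "dy": -0.6, "dz": 0, "wx": 0, "wy": 0, "wz": 0.03},
  {"dx": 0, "dy": -0.8, "dz": 0, "wx": 0, "wy": 0, "wz": 0.04},
  {"dx": 0, "dy": -0.98, "dz": 0, "wx": 0, "wy": 0, "wz": 0.05},
])

```text
time_s: 6.08
eef_pos: [0.5602, 0.0501, 0.249]
eef_rot: [-0.002, 0.437, 0.9, -0.001]
wrist_force: [-0.0, 0.3, -1.9]
opening: 0.261
grasp_force: 59.1
```

Call:
servo_tool([
  {"dx": 0, "dy": -0.2, "dz": 0, "wx": 0, "wy": 0, "wz": 0.01},
  {"dx": 0, "dy": -0.4, "dz": 0, "wx": 0, "wy": 0, "wz": 0.02},
  {"dx": 0, "dy": -0.6, "dz": 0, "wx": 0, "wy": 0, "wz": 0.03},
  {"dx": 0, "dy": -0.8, "dz": 0, "wx": 0, "wy": 0, "wz": 0.04},
  {"dx": 0, "dy": -0.98, "dz": 0, "wx": 0, "wy": 0, "wz": 0.05},
])

```text
time_s: 6.5
eef_pos: [0.5603, -0.0478, 0.249]
eef_rot: [-0.002, 0.365, 0.931, -0.0]
wrist_force: [0.7, 0.1, -1.5]
opening: 0.259
grasp_force: 59.1
```

Call:
servo_tool([
  {"dx": 0, "dy": -0.2, "dz": 0, "wx": 0, "wy": 0, "wz": 0.01},
  {"dx": 0, "dy": -0.4, "dz": 0, "wx": 0, "wy": 0, "wz": 0.02},
  {"dx": 0, "dy": -0.6, "dz": 0, "wx": 0, "wy": 0, "wz": 0.03},
  {"dx": 0, "dy": -0.8, "dz": 0, "wx": 0, "wy": 0, "wz": 0.04},
  {"dx": 0, "dy": -0.98, "dz": 0, "wx": 0, "wy": 0, "wz": 0.05},
])

```text
time_s: 6.92
eef_pos: [0.5603, -0.1456, 0.249]
eef_rot: [-0.002, 0.291, 0.957, 0.0]
wrist_force: [-0.1, 1.2, -1.9]
opening: 0.254
grasp_force: 59.1
```

Call:
servo_tool([
  {"dx": 0, "dy": -0.2, "dz": 0, "wx": 0, "wy": 0, "wz": 0.01},
  {"dx": 0, "dy": -0.4, "dz": 0, "wx": 0, "wy": 0, "wz": 0.02},
  {"dx": 0, "dy": -0.6, "dz": 0, "wx": 0, "wy": 0, "wz": 0.03},
  {"dx": 0, "dy": -0.8, "dz": 0, "wx": 0, "wy": 0, "wz": 0.04},
  {"dx": 0, "dy": -0.98, "dz": 0, "wx": 0, "wy": 0, "wz": 0.05},
])

```text
time_s: 7.33
eef_pos: [0.5604, -0.2435, 0.2489]
eef_rot: [-0.002, 0.215, 0.977, 0.001]
wrist_force: [0.8, 0.3, -1.7]
opening: 0.259
grasp_force: 59.1
```

Call:
servo_tool([
  {"dx": -0.02, "dy": -0.2, "dz": 0, "wx": 0, "wy": 0, "wz": 0.01},
  {"dx": -0.04, "dy": -0.4, "dz": 0, "wx": 0, "wy": 0, "wz": 0.02},
  {"dx": -0.06, "dy": -0.6, "dz": 0, "wx": 0, "wy": 0, "wz": 0.035},
  {"dx": -0.08, "dy": -0.8, "dz": 0, "wx": 0, "wy": 0, "wz": 0.045},
  {"dx": -0.09, "dy": -0.98, "dz": 0, "wx": 0, "wy": 0, "wz": 0.054},
])

```text
time_s: 7.75
eef_pos: [0.5512, -0.3414, 0.2486]
eef_rot: [-0.002, 0.131, 0.991, 0.001]
wrist_force: [0.3, -0.5, -1.4]
opening: 0.261
grasp_force: 59.1
```

Call:
servo_tool([
  {"dx": 0, "dy": 0, "dz": -0.2, "wx": 0, "wy": 0, "wz": 0},
  {"dx": 0, "dy": 0, "dz": -0.4, "wx": 0, "wy": 0, "wz": 0},
  {"dx": 0, "dy": 0, "dz": -0.6, "wx": 0, "wy": 0, "wz": 0},
  {"dx": 0, "dy": 0, "dz": -0.8, "wx": 0, "wy": 0, "wz": 0},
  {"dx": 0, "dy": 0, "dz": -0.8, "wx": 0, "wy": 0, "wz": 0},
])

```text
time_s: 8.17
eef_pos: [0.549, -0.3381, 0.1639]
eef_rot: [-0.005, 0.132, 0.991, 0.003]
wrist_force: [-1.4, 1.3, -3.2]
opening: 0.259
grasp_force: 59.1
```

```bash
python3 - <<'E'
from bench import ctrl, vision
from h import *
s=vision.camera("scene");t=vision.camera("top");w=vision.camera("wrist"); o=ctrl.get_obs(); print(o["eef_pos"],o["eef_rot"],o["opening"],o["grasp_force"],o["wrist_force"],o["q"])
a=cv2.resize(s["frame"][160:340,50:290,::-1],(400,300)); b=cv2.resize(w["frame"][:,:,::-1],(400,300)); b2=cv2.resize(t["frame"][150:270,300:460,::-1],(400,300))
cv2.imwrite("pics/tray.png",np.vstack([np.hstack([a,b]),np.hstack([b2,b2*0])]))
E
```

```text
[ 0.55225822 -0.3406567   0.17095246] [-4.83599983e-04  1.31576118e-01  9.91305901e-01  3.20472231e-04] 0.2566956458809975 59.17894005775452 [-0.46718626  0.92725655 -0.97497985] [-7.35259624e-01  3.96563511e-01  1.46143564e+00 -2.18449310e-05
  1.28475361e+00 -2.04213222e+00]
```

View pics/tray.png

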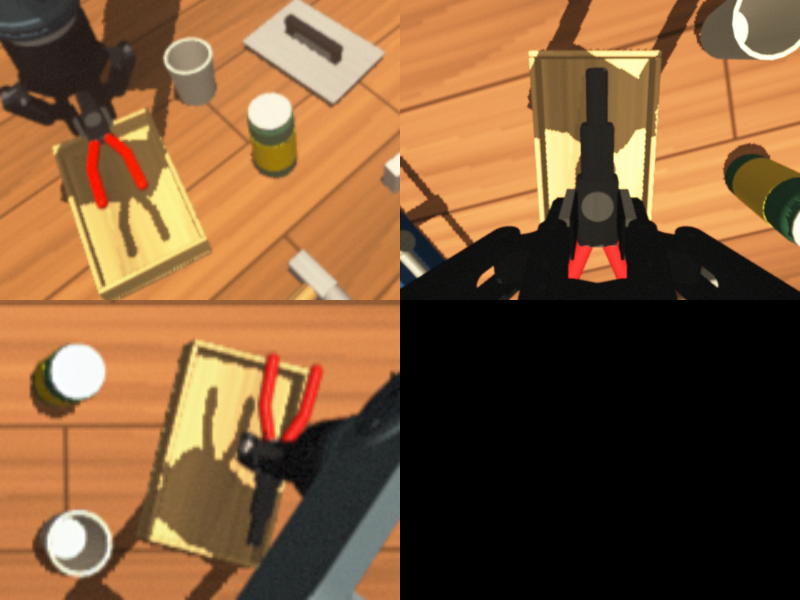

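The wrist view shows the pliers centred along the tray and aligned with it, clear of the mug and can. Lowering and releasing with a partly opened jaw.

Call:
servo_tool([
  {"dx": 0, "dy": 0, "dz": -0.2, "wx": 0, "wy": 0, "wz": 0},
  {"dx": 0, "dy": 0, "dz": -0.4, "wx": 0, "wy": 0, "wz": 0},
  {"dx": 0, "dy": 0, "dz": -0.6, "wx": 0, "wy": 0, "wz": 0},
  {"dx": 0, "dy": 0, "dz": -0.8, "wx": 0, "wy": 0, "wz": 0},
  {"dx": 0, "dy": 0, "dz": -1, "wx": 0, "wy": 0, "wz": 0},
])

```text
time_s: 8.73
eef_pos: [0.5536, -0.3417, 0.0725]
eef_rot: [0.001, 0.132, 0.991, -0.001]
wrist_force: [-0.0, 0.0, -1.8]
opening: 0.261
grasp_force: 59.2
```

Call:
servo_tool([
  {"dx": 0, "dy": 0, "dz": -0.15, "wx": 0, "wy": 0, "wz": 0},
  {"dx": 0, "dy": 0, "dz": -0.3, "wx": 0, "wy": 0, "wz": 0},
  {"dx": 0, "dy": 0, "dz": -0.4, "wx": 0, "wy": 0, "wz": 0},
  {"dx": 0, "dy": 0, "dz": -0.46, "wx": 0, "wy": 0, "wz": 0},
  {"dx": 0, "dy": 0, "dz": -0.5, "wx": 0, "wy": 0, "wz": 0},
])

```text
time_s: 9.15
eef_pos: [0.5527, -0.341, 0.0212]
eef_rot: [0.0, 0.132, 0.991, -0.0]
wrist_force: [-0.5, -0.1, -1.7]
opening: 0.257
grasp_force: 59.2
```

Call:
servo_tool([
  {"dx": 0, "dy": 0, "dz": -0.02, "wx": 0, "wy": 0, "wz": 0},
  {"dx": 0, "dy": 0, "dz": -0.04, "wx": 0, "wy": 0, "wz": 0},
  {"dx": 0, "dy": 0, "dz": -0.06, "wx": 0, "wy": 0, "wz": 0},
  {"dx": 0, "dy": 0, "dz": -0.08, "wx": 0, "wy": 0, "wz": 0},
  {"dx": 0, "dy": 0, "dz": -0.09, "wx": 0, "wy": 0, "wz": 0},
])

```text
time_s: 9.57
eef_pos: [0.5526, -0.341, 0.0125]
eef_rot: [0.0, 0.132, 0.991, -0.0]
wrist_force: [-0.9, 0.4, -1.8]
opening: 0.259
grasp_force: 59.2
```

Call:
servo_tool([
  {"dx": 0, "dy": 0, "dz": 0, "wx": 0, "wy": 0, "wz": 0},
  {"dx": 0, "dy": 0, "dz": 0, "wx": 0, "wy": 0, "wz": 0},
  {"dx": 0, "dy": 0, "dz": 0, "wx": 0, "wy": 0, "wz": 0},
  {"dx": 0, "dy": 0, "dz": 0, "wx": 0, "wy": 0, "wz": 0},
  {"dx": 0, "dy": 0, "dz": 0, "wx": 0, "wy": 0, "wz": 0},
])

```text
time_s: 9.98
eef_pos: [0.5525, -0.3409, 0.0124]
eef_rot: [0.0, 0.132, 0.991, -0.0]
wrist_force: [0.3, -0.0, -2.3]
opening: 0.259
grasp_force: 59.2
```

Call:
servo_tool([
  {"dx": 0, "dy": 0, "dz": -0.01, "wx": 0, "wy": 0, "wz": 0},
  {"dx": 0, "dy": 0, "dz": -0.02, "wx": 0, "wy": 0, "wz": 0},
  {"dx": 0, "dy": 0, "dz": -0.025, "wx": 0, "wy": 0, "wz": 0},
  {"dx": 0, "dy": 0, "dz": -0.025, "wx": 0, "wy": 0, "wz": 0},
  {"dx": 0, "dy": 0, "dz": -0.025, "wx": 0, "wy": 0, "wz": 0},
])

```text
time_s: 10.4
eef_pos: [0.5524, -0.3407, 0.0097]
eef_rot: [-0.0, 0.132, 0.991, 0.0]
wrist_force: [0.3, -0.2, -1.1]
opening: 0.258
grasp_force: 59.2
```

Call:
servo_tool([
  {"dx": 0, "dy": 0, "dz": 0, "wx": 0, "wy": 0, "wz": 0},
  {"dx": 0, "dy": 0, "dz": 0, "wx": 0, "wy": 0, "wz": 0},
  {"dx": 0, "dy": 0, "dz": 0, "wx": 0, "wy": 0, "wz": 0},
  {"dx": 0, "dy": 0, "dz": 0, "wx": 0, "wy": 0, "wz": 0},
  {"dx": 0, "dy": 0, "dz": 0, "wx": 0, "wy": 0, "wz": 0},
], jaw=0.5)

```text
time_s: 10.82
eef_pos: [0.5526, -0.341, 0.01]
eef_rot: [0.0, 0.132, 0.991, -0.0]
wrist_force: [0.6, 0.4, 0.0]
opening: 0.499
grasp_force: 0.0
```

Call:
servo_tool([
  {"dx": 0, "dy": 0, "dz": 0.1, "wx": 0, "wy": 0, "wz": 0},
  {"dx": 0, "dy": 0, "dz": 0.3, "wx": 0, "wy": 0, "wz": 0},
  {"dx": 0, "dy": 0, "dz": 0.5, "wx": 0, "wy": 0, "wz": 0},
  {"dx": 0, "dy": 0, "dz": 0.75, "wx": 0, "wy": 0, "wz": 0},
  {"dx": 0, "dy": 0, "dz": 1, "wx": 0, "wy": 0, "wz": 0},
])

```text
time_s: 11.23
eef_pos: [0.5522, -0.3406, 0.1112]
eef_rot: [-0.0, 0.132, 0.991, 0.0]
wrist_force: [0.5, -0.5, -0.3]
opening: 0.501
grasp_force: 0.0
```

Call:
servo_tool([
  {"dx": 0, "dy": 0.1, "dz": 0.2, "wx": 0, "wy": 0, "wz": 0},
  {"dx": 0, "dy": 0.3, "dz": 0.4, "wx": 0, "wy": 0, "wz": 0},
  {"dx": 0, "dy": 0.5, "dz": 0.6, "wx": 0, "wy": 0, "wz": 0},
  {"dx": 0, "dy": 0.7, "dz": 0.8, "wx": 0, "wy": 0, "wz": 0},
  {"dx": 0, "dy": 0.9, "dz": 1, "wx": 0, "wy": 0, "wz": 0},
])

```text
time_s: 11.65
eef_pos: [0.5523, -0.2499, 0.2117]
eef_rot: [0.0, 0.132, 0.991, -0.0]
wrist_force: [0.8, -0.8, -0.1]
opening: 0.5
grasp_force: 0.0
```

Call:
servo_tool([
  {"dx": 0, "dy": 0.2, "dz": 0, "wx": 0, "wy": 0, "wz": 0.02},
  {"dx": 0, "dy": 0.4, "dz": 0, "wx": 0, "wy": 0, "wz": 0.04},
  {"dx": 0, "dy": 0.6, "dz": 0, "wx": 0, "wy": 0, "wz": 0.06},
  {"dx": 0, "dy": 0.8, "dz": 0, "wx": 0, "wy": 0, "wz": 0.08},
  {"dx": 0, "dy": 1, "dz": 0, "wx": 0, "wy": 0, "wz": 0.1},
])

```text
time_s: 12.07
eef_pos: [0.5524, -0.1498, 0.2108]
eef_rot: [0.0, -0.027, 1.0, -0.0]
wrist_force: [0.9, -0.2, -0.1]
opening: 0.498
grasp_force: 0.0
```

Call:
servo_tool([
  {"dx": 0, "dy": 0.2, "dz": 0, "wx": 0, "wy": 0, "wz": 0},
  {"dx": 0, "dy": 0.4, "dz": 0, "wx": 0, "wy": 0, "wz": 0},
  {"dx": 0, "dy": 0.6, "dz": 0, "wx": 0, "wy": 0, "wz": 0},
  {"dx": 0, "dy": 0.8, "dz": 0, "wx": 0, "wy": 0, "wz": 0},
  {"dx": 0, "dy": 1, "dz": 0, "wx": 0, "wy": 0, "wz": 0},
])

```text
time_s: 12.48
eef_pos: [0.5524, -0.0498, 0.2107]
eef_rot: [0.0, -0.025, 1.0, -0.0]
wrist_force: [-0.8, 0.0, 0.6]
opening: 0.501
grasp_force: 0.0
```

```bash
python3 - <<'E'
from bench import ctrl, vision
from h import *
import pickle
s=vision.camera("scene");t=vision.camera("top");w=vision.camera("wrist"); o=ctrl.get_obs(); print(o["time_s"],o["eef_pos"],o["eef_rot"],o["opening"],o["grasp_force"],o["wrist_force"],o["q"])
pickle.dump(dict(scene=s,top=t,wrist=w,o=o),open("d2.pkl","wb"))
a=cv2.resize(s["frame"][160:340,50:290,::-1],(400,300)); b=cv2.resize(w["frame"][:,:,::-1],(400,300)); b2=cv2.resize(t["frame"][150:270,300:460,::-1],(400,300)); b3=cv2.resize(t["frame"][150:270,80:240,::-1],(400,300))
cv2.imwrite("pics/placed.png",np.vstack([np.hstack([a,b]),np.hstack([b2,b3])]))
E
```

```text
12.6333 [ 0.55246608 -0.04971137  0.21064309] [ 4.43700672e-04 -2.62865008e-02  9.99654334e-01 -1.87180908e-04] 0.5007373264106197 0.0 [ 0.16885129  0.16260749 -0.71121053] [-3.03697362e-01  1.54428650e-01  1.68047060e+00 -6.90292886e-05
  1.30573258e+00 -1.92705470e+00]
```

View pics/placed.png

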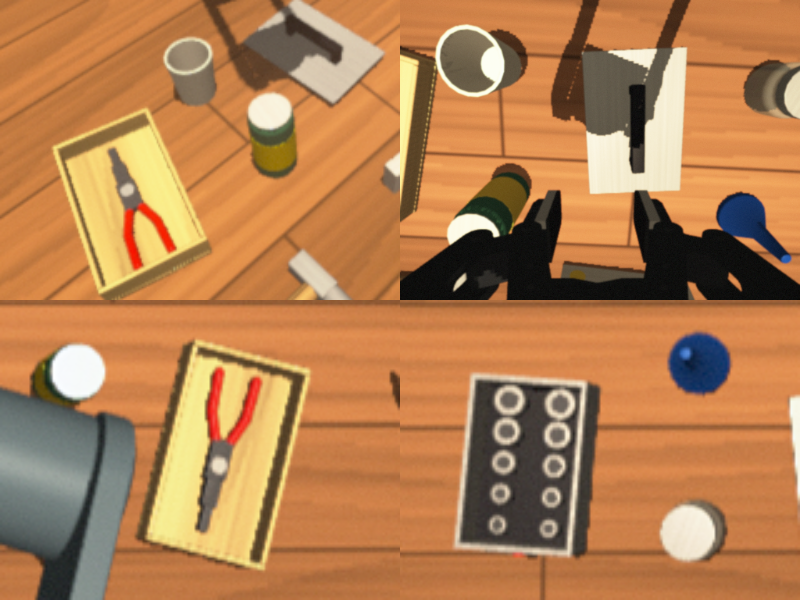

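The pliers lie flat and centred in the tray, and the lid and the now unobstructed case are undisturbed. Measuring the case rim precisely, with the lid as a check.

```bash
cat > rim.py <<'E'
from h import *
def meas(c):
    im=c["frame"]; hsv=cv2.cvtColor(im,cv2.COLOR_RGB2HSV); m=np.zeros(im.shape[:2],np.uint8)
    r=(slice(172,260),slice(94,165)); m[r]=((hsv[...,1]<75)&(hsv[...,2]>120))[r]
    return blob(m)
E
python3 - <<'E'
from rim import *; import pickle
d=pickle.load(open("d2.pkl","rb")); c=d["top"]; k=meas(c); print("case top",rect(cast(c,k,.06)))
k0=k
# same, subpixel: edges by outermost bright points per row/col, fitted lines
s=d["scene"]
Q=cv2.boxPoints(cv2.minAreaRect(np.float32(cast(c,k,.06)[:,:2]*1000)))/1000
im=s["frame"].copy(); 
f=cv2.resize(im[80:170,270:390,::-1],None,fx=5,fy=5,interpolation=cv2.INTER_CUBIC)
u=(proj(s,np.c_[Q,np.full(4,.06)])-[270,80]+.5)*5-.5
cv2.polylines(f,[np.int32(u).reshape(-1,1,2)],True,(255,255,0),1)
t=cv2.resize(c["frame"][170:262,90:165,::-1],None,fx=6,fy=6,interpolation=cv2.INTER_CUBIC)
u=(k-[90,170]+.5)*6-.5; cv2.polylines(t,[np.int32(u).reshape(-1,1,2)],True,(255,0,255),1)
u=(proj(c,np.c_[Q,np.full(4,.06)])-[90,170]+.5)*6-.5; cv2.polylines(t,[np.int32(u).reshape(-1,1,2)],True,(0,255,0),1)
t=cv2.resize(t,None,fx=.8,fy=.8); h=max(t.shape[0],f.shape[0]); f=cv2.resize(f,None,fx=.7,fy=.7)
o=np.zeros((h,t.shape[1]+f.shape[1],3),np.uint8); o[:t.shape[0],:t.shape[1]]=t; o[:f.shape[0],t.shape[1]:]=f; print(o.shape)
cv2.imwrite("pics/rim.png",o)
E
```

```text
case top (array([552.6, 344.5, 180.6, 120.5]), np.float64(-0.0763))
(450, 780, 3)
```

View pics/rim.png

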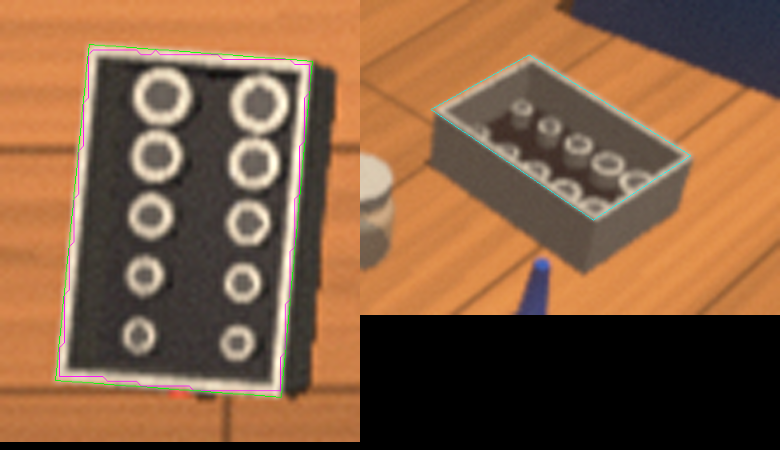

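The rim fit measures 180.6 x 120.5 mm, matching the given size, and it projects onto the rim in both views. The case is at (0.5526, 0.3445) with yaw -0.076, and the lid at (0.5377, 0.000) with yaw +0.0955. Grasping the lid handle.

Call:
servo_tool([
  {"dx": -0.05, "dy": 0.2, "dz": 0, "wx": 0, "wy": 0, "wz": 0.005},
  {"dx": -0.1, "dy": 0.35, "dz": 0, "wx": 0, "wy": 0, "wz": 0.01},
  {"dx": -0.148, "dy": 0.495, "dz": 0, "wx": 0, "wy": 0, "wz": 0.0137},
  {"dx": -0.148, "dy": 0.495, "dz": 0, "wx": 0, "wy": 0, "wz": 0.0137},
  {"dx": -0.148, "dy": 0.495, "dz": 0, "wx": 0, "wy": 0, "wz": 0.0137},
])

```text
time_s: 13.05
eef_pos: [0.5375, -0.0009, 0.21]
eef_rot: [0.0, -0.047, 0.999, -0.0]
wrist_force: [-0.7, -0.5, 0.2]
opening: 0.5
grasp_force: 0.0
```

Call:
servo_tool([
  {"dx": 0, "dy": 0, "dz": -0.2, "wx": 0, "wy": 0, "wz": 0},
  {"dx": 0, "dy": 0, "dz": -0.4, "wx": 0, "wy": 0, "wz": 0},
  {"dx": 0, "dy": 0, "dz": -0.6, "wx": 0, "wy": 0, "wz": 0},
  {"dx": 0, "dy": 0, "dz": -0.8, "wx": 0, "wy": 0, "wz": 0},
  {"dx": 0, "dy": 0, "dz": -0.85, "wx": 0, "wy": 0, "wz": 0},
])

```text
time_s: 13.47
eef_pos: [0.5357, -0.0017, 0.1216]
eef_rot: [-0.002, -0.046, 0.999, 0.0]
wrist_force: [-0.4, -0.2, -1.1]
opening: 0.5
grasp_force: 0.0
```

Call:
servo_tool([
  {"dx": 0, "dy": 0, "dz": 0, "wx": 0, "wy": 0, "wz": 0},
  {"dx": 0, "dy": 0, "dz": 0, "wx": 0, "wy": 0, "wz": 0},
  {"dx": 0, "dy": 0, "dz": 0, "wx": 0, "wy": 0, "wz": 0},
  {"dx": 0, "dy": 0, "dz": 0, "wx": 0, "wy": 0, "wz": 0},
  {"dx": 0, "dy": 0, "dz": 0, "wx": 0, "wy": 0, "wz": 0},
])

```text
time_s: 13.88
eef_pos: [0.5385, -0.0015, 0.1261]
eef_rot: [0.001, -0.047, 0.999, -0.0]
wrist_force: [-0.2, 0.1, -0.0]
opening: 0.502
grasp_force: 0.0
```

```bash
python3 - <<'E'
from bench import ctrl, vision
from h import *
import pickle
w=vision.camera("wrist"); o=ctrl.get_obs(); print(o["time_s"],o["eef_pos"],o["eef_rot"])
pickle.dump(dict(w=w,o=o),open("d3.pkl","wb"))
f=w["frame"].copy(); L=lambda x,y,z:[.5377+x*np.cos(.0955)-y*np.sin(.0955),-.0002+x*np.sin(.0955)+y*np.cos(.0955),.012+z]
P=[L(x,y,.004) for x,y in((.093,.063),(.093,-.063),(-.093,-.063),(-.093,.063))]; H=[L(x,y,.038) for x,y in((.053,.008),(.053,-.008),(-.053,-.008),(-.053,.008))]
for q in(P,H): cv2.polylines(f,[np.int32(np.round(proj(w,q))).reshape(-1,1,2)],True,(0,255,255),1)
cv2.imwrite("pics/w3.png",f[:,:,::-1])
E
```

```text
13.9333 [ 0.5382708  -0.00145905  0.1257923 ] [ 8.55821507e-04 -4.66497574e-02  9.98910907e-01 -2.61740474e-04]
```

View pics/w3.png

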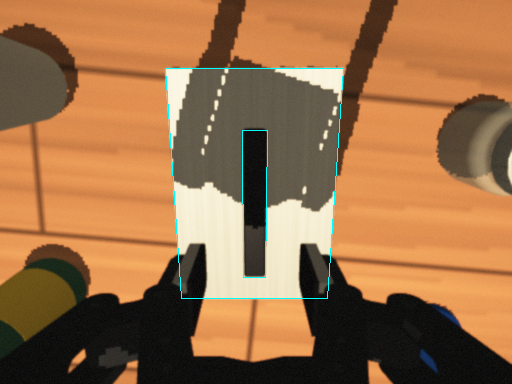

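The drawn plate and handle outlines lie exactly on the lid, with the fingers on either side of the bar. Descending to grip and lift.

Call:
servo_tool([
  {"dx": 0, "dy": 0.01, "dz": -0.25, "wx": 0, "wy": 0, "wz": 0},
  {"dx": 0, "dy": 0.01, "dz": -0.5, "wx": 0, "wy": 0, "wz": 0},
  {"dx": 0, "dy": 0.01, "dz": -0.75, "wx": 0, "wy": 0, "wz": 0},
  {"dx": 0, "dy": 0.01, "dz": -0.92, "wx": 0, "wy": 0, "wz": 0},
  {"dx": 0, "dy": 0.01, "dz": -0.99, "wx": 0, "wy": 0, "wz": 0},
])

```text
time_s: 14.35
eef_pos: [0.5359, 0.0001, 0.0235]
eef_rot: [-0.002, -0.047, 0.999, 0.0]
wrist_force: [-0.0, 0.2, 0.3]
opening: 0.501
grasp_force: 0.0
```

Call:
servo_tool([
  {"dx": 0, "dy": 0, "dz": 0, "wx": 0, "wy": 0, "wz": 0},
  {"dx": 0, "dy": 0, "dz": 0, "wx": 0, "wy": 0, "wz": 0},
  {"dx": 0, "dy": 0, "dz": 0, "wx": 0, "wy": 0, "wz": 0},
  {"dx": 0, "dy": 0, "dz": 0, "wx": 0, "wy": 0, "wz": 0},
  {"dx": 0, "dy": 0, "dz": 0, "wx": 0, "wy": 0, "wz": 0},
], jaw=0)

```text
time_s: 14.77
eef_pos: [0.5384, -0.0004, 0.0269]
eef_rot: [0.001, -0.047, 0.999, -0.0]
wrist_force: [-0.8, 1.0, 0.8]
opening: 0.171
grasp_force: 60.0
```

Call:
servo_tool([
  {"dx": 0, "dy": 0, "dz": 0, "wx": 0, "wy": 0, "wz": 0},
  {"dx": 0, "dy": 0, "dz": 0, "wx": 0, "wy": 0, "wz": 0},
  {"dx": 0, "dy": 0, "dz": 0, "wx": 0, "wy": 0, "wz": 0},
  {"dx": 0, "dy": 0, "dz": 0, "wx": 0, "wy": 0, "wz": 0},
  {"dx": 0, "dy": 0, "dz": 0, "wx": 0, "wy": 0, "wz": 0},
])

```text
time_s: 15.18
eef_pos: [0.5384, -0.0005, 0.0269]
eef_rot: [0.001, -0.047, 0.999, -0.0]
wrist_force: [-2.1, 0.3, 5.3]
opening: 0.171
grasp_force: 60.7
```

Call:
servo_tool([
  {"dx": 0, "dy": 0, "dz": 0.05, "wx": 0, "wy": 0, "wz": 0},
  {"dx": 0, "dy": 0, "dz": 0.2, "wx": 0, "wy": 0, "wz": 0},
  {"dx": 0, "dy": 0, "dz": 0.4, "wx": 0, "wy": 0, "wz": 0},
  {"dx": 0, "dy": 0, "dz": 0.6, "wx": 0, "wy": 0, "wz": 0},
  {"dx": 0, "dy": 0, "dz": 0.8, "wx": 0, "wy": 0, "wz": 0},
])

```text
time_s: 15.6
eef_pos: [0.5368, -0.0001, 0.106]
eef_rot: [-0.001, -0.047, 0.999, 0.0]
wrist_force: [0.5, 0.5, -4.6]
opening: 0.173
grasp_force: 59.4
```

Call:
servo_tool([
  {"dx": 0, "dy": 0, "dz": 0.2, "wx": 0, "wy": 0, "wz": 0},
  {"dx": 0, "dy": 0, "dz": 0.4, "wx": 0, "wy": 0, "wz": 0},
  {"dx": 0, "dy": 0, "dz": 0.6, "wx": 0, "wy": 0, "wz": 0},
  {"dx": 0, "dy": 0, "dz": 0.75, "wx": 0, "wy": 0, "wz": 0},
  {"dx": 0, "dy": 0, "dz": 0.85, "wx": 0, "wy": 0, "wz": 0},
])

```text
time_s: 16.02
eef_pos: [0.5379, -0.0004, 0.1924]
eef_rot: [0.001, -0.047, 0.999, -0.0]
wrist_force: [-0.7, 0.0, -3.5]
opening: 0.173
grasp_force: 59.5
```

Call:
servo_tool([
  {"dx": 0, "dy": 0.1, "dz": 0, "wx": 0, "wy": 0, "wz": 0},
  {"dx": 0, "dy": 0.25, "dz": 0, "wx": 0, "wy": 0, "wz": 0},
  {"dx": 0, "dy": 0.45, "dz": 0, "wx": 0, "wy": 0, "wz": -0.005},
  {"dx": 0, "dy": 0.65, "dz": 0, "wx": 0, "wy": 0, "wz": -0.01},
  {"dx": 0, "dy": 0.86, "dz": 0, "wx": 0, "wy": 0, "wz": -0.014},
])

```text
time_s: 16.43
eef_pos: [0.5364, 0.087, 0.189]
eef_rot: [-0.001, -0.024, 1.0, 0.0]
wrist_force: [0.6, -0.4, -4.1]
opening: 0.178
grasp_force: 59.4
```

Call:
servo_tool([
  {"dx": 0.01, "dy": 0.17, "dz": 0, "wx": 0, "wy": 0, "wz": -0.003},
  {"dx": 0.02, "dy": 0.34, "dz": 0, "wx": 0, "wy": 0, "wz": -0.006},
  {"dx": 0.03, "dy": 0.51, "dz": 0, "wx": 0, "wy": 0, "wz": -0.009},
  {"dx": 0.04, "dy": 0.69, "dz": 0, "wx": 0, "wy": 0, "wz": -0.012},
  {"dx": 0.05, "dy": 0.86, "dz": 0, "wx": 0, "wy": 0, "wz": -0.014},
])

```text
time_s: 16.85
eef_pos: [0.5413, 0.1733, 0.1889]
eef_rot: [-0.002, -0.003, 1.0, 0.0]
wrist_force: [0.5, 0.6, -3.9]
opening: 0.175
grasp_force: 59.4
```

Call:
servo_tool([
  {"dx": 0.01, "dy": 0.17, "dz": 0, "wx": 0, "wy": 0, "wz": -0.003},
  {"dx": 0.02, "dy": 0.34, "dz": 0, "wx": 0, "wy": 0, "wz": -0.006},
  {"dx": 0.03, "dy": 0.51, "dz": 0, "wx": 0, "wy": 0, "wz": -0.009},
  {"dx": 0.04, "dy": 0.69, "dz": 0, "wx": 0, "wy": 0, "wz": -0.012},
  {"dx": 0.05, "dy": 0.86, "dz": 0, "wx": 0, "wy": 0, "wz": -0.014},
])

```text
time_s: 17.27
eef_pos: [0.5462, 0.2591, 0.1887]
eef_rot: [-0.002, 0.019, 1.0, -0.0]
wrist_force: [0.3, 0.1, -4.5]
opening: 0.175
grasp_force: 59.4
```

Call:
servo_tool([
  {"dx": 0.01, "dy": 0.2, "dz": 0, "wx": 0, "wy": 0, "wz": -0.003},
  {"dx": 0.02, "dy": 0.4, "dz": 0, "wx": 0, "wy": 0, "wz": -0.006},
  {"dx": 0.03, "dy": 0.6, "dz": 0, "wx": 0, "wy": 0, "wz": -0.009},
  {"dx": 0.04, "dy": 0.76, "dz": 0, "wx": 0, "wy": 0, "wz": -0.012},
  {"dx": 0.05, "dy": 0.86, "dz": 0, "wx": 0, "wy": 0, "wz": -0.013},
])

```text
time_s: 17.68
eef_pos: [0.5509, 0.3457, 0.1886]
eef_rot: [-0.002, 0.039, 0.999, -0.0]
wrist_force: [-0.4, 0.1, -3.8]
opening: 0.171
grasp_force: 59.4
```

Call:
servo_tool([
  {"dx": 0, "dy": 0, "dz": -0.1, "wx": 0, "wy": 0, "wz": 0},
  {"dx": 0, "dy": 0, "dz": -0.2, "wx": 0, "wy": 0, "wz": 0},
  {"dx": 0, "dy": 0, "dz": -0.25, "wx": 0, "wy": 0, "wz": 0},
  {"dx": 0, "dy": 0, "dz": -0.25, "wx": 0, "wy": 0, "wz": 0},
  {"dx": 0, "dy": 0, "dz": -0.25, "wx": 0, "wy": 0, "wz": 0},
])

```text
time_s: 18.1
eef_pos: [0.5522, 0.3425, 0.1646]
eef_rot: [-0.001, 0.04, 0.999, -0.001]
wrist_force: [0.3, 0.5, -3.1]
opening: 0.175
grasp_force: 59.4
```

```bash
python3 - <<'E'
from bench import ctrl, vision
from h import *
import pickle
s=vision.camera("scene"); t=vision.camera("top"); w=vision.camera("wrist"); o=ctrl.get_obs(); print(o["time_s"],o["eef_pos"],o["eef_rot"],o["wrist_force"],o["opening"],o["torque"])
pickle.dump(dict(scene=s,top=t,wrist=w,o=o),open("d4.pkl","wb"))
from scipy.spatial.transform import Rotation as R
q=o["eef_rot"]; a=np.array(R.from_quat([q[1],q[2],q[3],q[0]]).as_matrix()); print("tool y yaw-pi/2",np.arctan2(a[1,1],a[0,1])-np.pi/2)
# bright top plate of the lid seen by the wrist camera and by the top camera, cast onto the expected plate-top height
z=o["eef_pos"][2]-.0149+.004
for n,c in(("wrist",w),("top",t),("scene",s)):
    hsv=cv2.cvtColor(c["frame"],cv2.COLOR_RGB2HSV); m=(hsv[...,1]<60)&(hsv[...,2]>110)
    u=tuple(proj(c,[o["eef_pos"][0],o["eef_pos"][1],z])[0]); print(n,u)
E
python3 - <<'E'
import pickle,cv2,numpy as np
d=pickle.load(open("d4.pkl","rb"))
a=cv2.resize(d["wrist"]["frame"],(400,300)); b=cv2.resize(d["scene"]["frame"][40:190,220:420],(400,300)); c=cv2.resize(d["top"]["frame"][140:290,70:270],(400,300))
cv2.imwrite("pics/over.png",np.vstack([np.hstack([a,b]),np.hstack([c,c*0])])[:,:,::-1])
E
```

```text
18.25 [0.55319403 0.34322662 0.16640804] [4.71462901e-04 4.01674683e-02 9.99192835e-01 1.74564232e-04] [-0.07025815  0.68005262 -3.63613137] 0.16951914883984068 [-0.01369829 -0.01627844  0.0058672 ]
tool y yaw-pi/2 -0.08035638548371749
wrist (np.float64(252.77532053167727), np.float64(250.49401202855682))
top (np.float64(115.54497367577329), np.float64(215.2681203956344))
scene (np.float64(331.76556472938205), np.float64(89.64416694235504))
```

View pics/over.png

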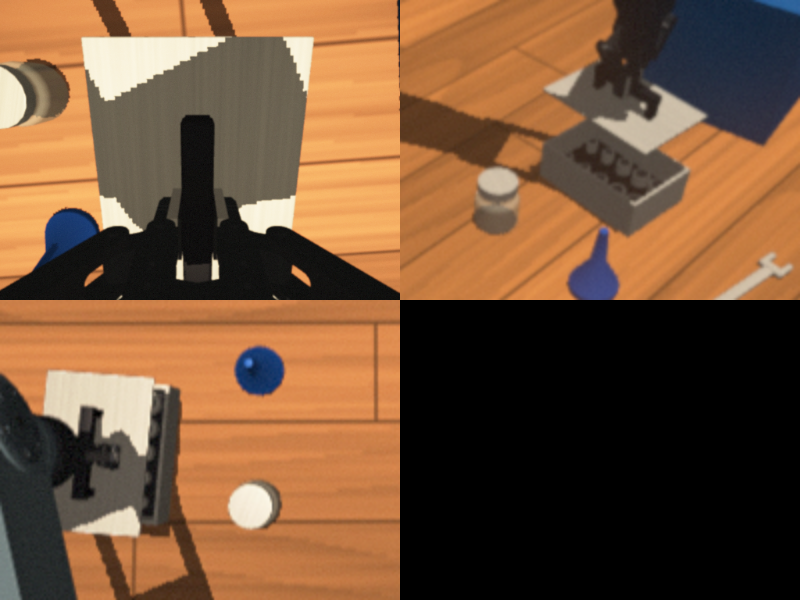

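The lid hangs straight from its handle above the case, about right in all three views. Its far edge in the wrist view runs from about (82,38) to (313,38) in the half-size crop. Checking its pose in the grip numerically.

```bash
python3 - <<'E'
from h import *; import pickle
d=pickle.load(open("d4.pkl","rb")); w=d["wrist"]; o=d["o"]; hsv=cv2.cvtColor(w["frame"],cv2.COLOR_RGB2HSV)
z=o["eef_pos"][2]-.0149+.004
S=cv2.GaussianBlur(hsv[...,1],(3,3),0).astype(int); lid=S<110
far=[(u,np.argmax(lid[30:80,u])+30-.5) for u in range(130,380,5)]
lf=[(np.argmax(lid[v,60:200])+60-.5,v) for v in range(65,240,5)]
rt=[(np.argmin(lid[v,300:480])+300-.5,v) for v in range(65,240,5)]
L=[]
for n,p in(("far",far),("left",lf),("right",rt)):
    P=cast(w,p,z)[:,:2]; v=cv2.fitLine(np.float32(P*1000),cv2.DIST_HUBER,0,.01,.01).ravel(); 
    L.append(v); print(n,"yaw",np.arctan(v[1]/v[0]) if n!="far" else np.arctan(-v[0]/v[1]),"pt",v[2:],"resid",np.abs((P*1000-v[2:])@[-v[1],v[0]]).max())
e=np.array(o["eef_pos"][:2])*1000
for v in L: nrm=np.array([-v[1],v[0]]); print("dist from TCP",(v[2:]-e)@nrm)
E
```

```text
far yaw -0.080982044 pt [460.07718 359.44473] resid 0.43919877684572267
left yaw 0.30964082 pt [502.42313 275.51602] resid 23.59630438818303
right yaw -0.08788594 pt [508.94052 409.68225] resid 0.4057952295990956
dist from TCP 94.12362788619741
dist from TCP -49.01975821815651
dist from TCP 62.31488678288994
```

Call:
servo_tool([
  {"dx": 0.005, "dy": 0.015, "dz": -0.2, "wx": 0, "wy": 0, "wz": 0.0016},
  {"dx": 0.005, "dy": 0.015, "dz": -0.4, "wx": 0, "wy": 0, "wz": 0.0016},
  {"dx": 0.005, "dy": 0.015, "dz": -0.55, "wx": 0, "wy": 0, "wz": 0.0016},
  {"dx": 0.005, "dy": 0.015, "dz": -0.65, "wx": 0, "wy": 0, "wz": 0.0016},
  {"dx": 0.005, "dy": 0.015, "dz": -0.7, "wx": 0, "wy": 0, "wz": 0.0016},
])

```text
time_s: 18.67
eef_pos: [0.5526, 0.3447, 0.0945]
eef_rot: [-0.001, 0.037, 0.999, -0.0]
wrist_force: [0.3, -0.1, -3.0]
opening: 0.173
grasp_force: 59.4
```

Call:
servo_tool([
  {"dx": 0, "dy": 0, "dz": 0, "wx": 0, "wy": 0, "wz": 0},
  {"dx": 0, "dy": 0, "dz": 0, "wx": 0, "wy": 0, "wz": 0},
  {"dx": 0, "dy": 0, "dz": 0, "wx": 0, "wy": 0, "wz": 0},
  {"dx": 0, "dy": 0, "dz": 0, "wx": 0, "wy": 0, "wz": 0},
  {"dx": 0, "dy": 0, "dz": 0, "wx": 0, "wy": 0, "wz": 0},
])

```text
time_s: 19.08
eef_pos: [0.5538, 0.3455, 0.0969]
eef_rot: [0.001, 0.037, 0.999, 0.0]
wrist_force: [-0.4, 0.6, -3.0]
opening: 0.175
grasp_force: 59.4
```

Call:
servo_tool([
  {"dx": 0, "dy": 0, "dz": -0.03, "wx": 0, "wy": 0, "wz": 0},
  {"dx": 0, "dy": 0, "dz": -0.06, "wx": 0, "wy": 0, "wz": 0},
  {"dx": 0, "dy": 0, "dz": -0.09, "wx": 0, "wy": 0, "wz": 0},
  {"dx": 0, "dy": 0, "dz": -0.11, "wx": 0, "wy": 0, "wz": 0},
  {"dx": 0, "dy": 0, "dz": -0.12, "wx": 0, "wy": 0, "wz": 0},
])

```text
time_s: 19.5
eef_pos: [0.5527, 0.345, 0.083]
eef_rot: [-0.001, 0.037, 0.999, -0.0]
wrist_force: [-0.1, -0.3, -4.1]
opening: 0.176
grasp_force: 59.5
```

The lip is entering the rim without contact. Continuing slowly.

Call:
servo_tool([
  {"dx": 0, "dy": 0, "dz": -0.01, "wx": 0, "wy": 0, "wz": 0},
  {"dx": 0, "dy": 0, "dz": -0.02, "wx": 0, "wy": 0, "wz": 0},
  {"dx": 0, "dy": 0, "dz": -0.03, "wx": 0, "wy": 0, "wz": 0},
  {"dx": 0, "dy": 0, "dz": -0.04, "wx": 0, "wy": 0, "wz": 0},
  {"dx": 0, "dy": 0, "dz": -0.05, "wx": 0, "wy": 0, "wz": 0},
])

```text
time_s: 19.92
eef_pos: [0.5532, 0.3452, 0.0788]
eef_rot: [0.0, 0.037, 0.999, 0.0]
wrist_force: [-0.1, 0.0, -3.9]
opening: 0.171
grasp_force: 59.5
```

Call:
servo_tool([
  {"dx": 0, "dy": 0, "dz": -0.005, "wx": 0, "wy": 0, "wz": 0},
  {"dx": 0, "dy": 0, "dz": -0.01, "wx": 0, "wy": 0, "wz": 0},
  {"dx": 0, "dy": 0, "dz": -0.015, "wx": 0, "wy": 0, "wz": 0},
  {"dx": 0, "dy": 0, "dz": -0.02, "wx": 0, "wy": 0, "wz": 0},
  {"dx": 0, "dy": 0, "dz": -0.02, "wx": 0, "wy": 0, "wz": 0},
])

```text
time_s: 20.33
eef_pos: [0.5531, 0.3451, 0.0767]
eef_rot: [-0.0, 0.037, 0.999, -0.0]
wrist_force: [-0.2, -0.2, -4.1]
opening: 0.173
grasp_force: 59.5
```

Call:
servo_tool([
  {"dx": 0, "dy": 0, "dz": -0.004, "wx": 0, "wy": 0, "wz": 0},
  {"dx": 0, "dy": 0, "dz": -0.008, "wx": 0, "wy": 0, "wz": 0},
  {"dx": 0, "dy": 0, "dz": -0.012, "wx": 0, "wy": 0, "wz": 0},
  {"dx": 0, "dy": 0, "dz": -0.015, "wx": 0, "wy": 0, "wz": 0},
  {"dx": 0, "dy": 0, "dz": -0.015, "wx": 0, "wy": 0, "wz": 0},
])

```text
time_s: 20.75
eef_pos: [0.5531, 0.3451, 0.0752]
eef_rot: [-0.0, 0.037, 0.999, -0.0]
wrist_force: [0.2, 0.2, -3.5]
opening: 0.173
grasp_force: 59.5
```

Call:
servo_tool([
  {"dx": 0, "dy": 0, "dz": -0.003, "wx": 0, "wy": 0, "wz": 0},
  {"dx": 0, "dy": 0, "dz": -0.006, "wx": 0, "wy": 0, "wz": 0},
  {"dx": 0, "dy": 0, "dz": -0.008, "wx": 0, "wy": 0, "wz": 0},
  {"dx": 0, "dy": 0, "dz": -0.01, "wx": 0, "wy": 0, "wz": 0},
  {"dx": 0, "dy": 0, "dz": -0.01, "wx": 0, "wy": 0, "wz": 0},
])

```text
time_s: 21.17
eef_pos: [0.5532, 0.3452, 0.0749]
eef_rot: [0.0, 0.037, 0.999, -0.0]
wrist_force: [-2.7, -1.2, 3.0]
opening: 0.175
grasp_force: 60.4
```

Contact at seat height, z 0.0749 as predicted, with about 7 N. Releasing and backing off.

Call:
servo_tool([
  {"dx": 0, "dy": 0, "dz": 0, "wx": 0, "wy": 0, "wz": 0},
  {"dx": 0, "dy": 0, "dz": 0, "wx": 0, "wy": 0, "wz": 0},
  {"dx": 0, "dy": 0, "dz": 0, "wx": 0, "wy": 0, "wz": 0},
  {"dx": 0, "dy": 0, "dz": 0, "wx": 0, "wy": 0, "wz": 0},
  {"dx": 0, "dy": 0, "dz": 0, "wx": 0, "wy": 0, "wz": 0},
], jaw=0.5)

```text
time_s: 21.58
eef_pos: [0.5533, 0.3452, 0.0744]
eef_rot: [0.0, 0.037, 0.999, 0.0]
wrist_force: [0.1, -0.1, 0.1]
opening: 0.499
grasp_force: 0.0
```

Call:
servo_tool([
  {"dx": 0, "dy": 0, "dz": 0.1, "wx": 0, "wy": 0, "wz": 0},
  {"dx": 0, "dy": 0, "dz": 0.3, "wx": 0, "wy": 0, "wz": 0},
  {"dx": 0, "dy": 0, "dz": 0.5, "wx": 0, "wy": 0, "wz": 0},
  {"dx": 0, "dy": 0, "dz": 0.75, "wx": 0, "wy": 0, "wz": 0},
  {"dx": 0, "dy": 0, "dz": 1, "wx": 0, "wy": 0, "wz": 0},
])

```text
time_s: 22.0
eef_pos: [0.5529, 0.3451, 0.1757]
eef_rot: [-0.0, 0.037, 0.999, -0.0]
wrist_force: [-0.3, 0.4, 0.0]
opening: 0.499
grasp_force: 0.0
```

Call:
servo_tool([
  {"dx": -0.1, "dy": 0, "dz": 0.2, "wx": 0, "wy": 0, "wz": 0},
  {"dx": -0.3, "dy": 0, "dz": 0.4, "wx": 0, "wy": 0, "wz": 0},
  {"dx": -0.5, "dy": 0, "dz": 0.6, "wx": 0, "wy": 0, "wz": 0},
  {"dx": -0.75, "dy": 0, "dz": 0.8, "wx": 0, "wy": 0, "wz": 0},
  {"dx": -1, "dy": 0, "dz": 0.8, "wx": 0, "wy": 0, "wz": 0},
])

```text
time_s: 22.42
eef_pos: [0.4544, 0.3461, 0.26]
eef_rot: [0.004, 0.037, 0.999, 0.002]
wrist_force: [0.2, -0.0, 0.8]
opening: 0.501
grasp_force: 0.0
```

Call:
servo_tool([
  {"dx": -0.2, "dy": 0, "dz": 0, "wx": 0, "wy": 0, "wz": 0},
  {"dx": -0.4, "dy": 0, "dz": 0, "wx": 0, "wy": 0, "wz": 0},
  {"dx": -0.6, "dy": 0, "dz": 0, "wx": 0, "wy": 0, "wz": 0},
  {"dx": -0.8, "dy": 0, "dz": 0, "wx": 0, "wy": 0, "wz": 0},
  {"dx": -1, "dy": 0, "dz": 0, "wx": 0, "wy": 0, "wz": 0},
])

```text
time_s: 22.83
eef_pos: [0.3522, 0.3451, 0.2552]
eef_rot: [0.001, 0.037, 0.999, 0.0]
wrist_force: [0.1, 0.3, -0.2]
opening: 0.503
grasp_force: 0.0
```

```bash
python3 - <<'E'
from bench import ctrl, vision
from h import *; import pickle
t=vision.camera("top");s=vision.camera("scene");o=ctrl.get_obs(); print(o["time_s"],o["eef_pos"])
pickle.dump(dict(top=t,scene=s),open("d5.pkl","wb"))
hsv=cv2.cvtColor(t["frame"],cv2.COLOR_RGB2HSV); H,S,V=[hsv[...,i].astype(int) for i in range(3)]
m=np.zeros(S.shape,bool); r=(slice(165,268),slice(88,168)); m[r]=((S<70)&(V>110))[r]
print("lid plate",rect(cast(t,blob(m),.064)),"want 552.6 344.5 186 126 -0.0763")
m[:]=0; m[160:262,352:430]=((H<8)&(S>150)&(V>100))[160:262,352:430]
k=cv2.findNonZero(m.astype(np.uint8))[:,0]; print("red handles in tray frame",end=" ")
p=cast(t,k,.012)[:,:2]-[.5618,-.3443]; c_,s_=np.cos(.2639),np.sin(.2639); q=p@np.array([[c_,s_],[-s_,c_]]); print(q.min(0),q.max(0))
# scene view: lid top corners: where bright plate outline lies against prediction at z=.064
hs=cv2.cvtColor(s["frame"],cv2.COLOR_RGB2HSV); n=np.zeros(S.shape,bool); r=(slice(85,165),slice(280,375)); n[r]=((hs[...,1]<80)&(hs[...,2]>140))[r]
b=blob(n); print("scene plate",rect(cast(s,b,.064)))
E
```

```text
22.9333 [0.35084996 0.34541045 0.25514462]
lid plate (array([552.3, 344.9, 186.3, 125.4]), np.float64(-0.0738)) want 552.6 344.5 186 126 -0.0763
red handles in tray frame [ 0.01397586 -0.02454803] [0.09135635 0.0271732 ]
scene plate (array([555.2, 344.8, 185.9, 126.7]), np.float64(-0.0742))
```

Both views give the plate at rim height with the right size, centred within about 1 mm in the top view and square. Handing in.

```bash
python3 -c "
from bench import workorder
print(workorder.hand_in())"
```

```text
the job is handed in; nothing more can be done
None
```

The job is handed in, though no verdict came back: by my last camera measurements the pliers lie flat in the tray and the lid sits on the case square and at rim height, within about 3 mm of centre.

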